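Level the scale shelf with its foot and keep the spirit level pressed down

TASK

The low white metal shelf for the portion scale is out of level: lay the yellow spirit level lengthwise on the shelf's blue strip, vial up, and let go of it, then turn the red knob of the levelling foot until the bubble sits between its two lines. Then press straight down on the black pad in the middle of the spirit level with a steady push of about 10 N, and finish while still holding that push, with the bubble still centred. Leave the bowl, the tub, the scraper and the bowl stack alone.

Things in the scene. Friction and masses are not known exactly. Their poses are not given: they have to be found in the camera images.
- level: Yellow plate spirit level, 0.4 kg: base 150 x 60 x 20 mm with a grip block in the middle, 44 mm long and 26 mm wide, rising to 50 mm above the underside, topped by a black rubber pad (press here). Origin: centre of the underside; x along its length, y across, z up. The green vial with the round white bubble lies in the base's top face, centred at x +50, y -6 mm. It starts upright on the counter, left of the shelf.
- bubble (a joint): Position of the white bubble (11 mm across), as an angle on a 24 mm arc: 0.1 rad = 2.4 mm; 0 = midway between the two black lines (17 mm apart), positive towards the level's +x, stops at +-0.55. It goes to the higher end of the level, about 0.032 rad per 0.001 rad of tilt, and settles in about 1 s. Between the lines means within +-0.12.
- shelf: White metal shelf 160 mm (x) by 330 mm (y), top about 60 mm above the counter. Origin: on the top face, mid-width, at the hinged end, 10 mm inside the +y edge; axes at yaw 0 as the world's, z square to the top, so -y of the shelf runs towards the knob. It stands on soft rubber feet: under a push it sinks straight down, about 1 mm for 4 N, at most 10 mm.
- strip (a point): Centre of the blue strip (66 x 170 mm, long side along the shelf's y) on the shelf's top face, 115 mm from the shelf's origin towards the knob. The level goes here, its length along the strip, either way round. Axes as the shelf's.
- foot_grip (a point): On the axis of the levelling foot's red knob, a round grip 34 mm across, from 12 to 48 mm above the shelf's top; this point is 32 mm above it, 170 mm from the strip's centre along the shelf's -y. Grip it from above at any yaw. Clockwise (from above) raises this end of the shelf, 0.009 rad per rad. It stays where it is left. At the start this end is too low, by 1.0 to 2.6 rad of turning.
- bowl: White bowl, 120 mm across, 60 mm high, origin under its centre. Leave alone.
- tub: Lidded tub 116 x 166 x 87 mm, origin under its centre. Leave alone.
- scraper: Dough scraper lying flat, 3 mm steel blade 90 x 120 mm with a wooden grip 22 mm thick along its +x edge. Origin under the blade's centre. Leave alone.
- bowl_stack: Stack of grey bowls, 154 mm across, 105 mm high, origin under its centre. Leave alone.
Mind the look-alikes: they are no part of the job. Several things have the shape of the level; the one meant has the colours described above.

How it is judged:
On the way, in this order (a step that is already met when the one before it is completed fails the run):
1. the spirit level lies upright and lengthwise on the blue strip (within 35 mm of its centre and 0.2 rad of its direction) and is let go (horizontal distance between level and strip below 0.035 m and angle between the x axis of level and the y axis of strip, either way round below 0.2 rad and angle between level's own z axis and vertical below 0.1 rad and contact force between level and shelf above 1 N and contact force between the fingers and level below 0.1 N and linear speed of level below 0.02 m/s), for 0.3 s.
2. the foot is turned until the bubble is centred within 3 mm, the shelf level within 0.005 rad, with the spirit level lying free on the strip (value of joint bubble between -0.12 and 0.12 rad and angle between strip's own z axis and vertical below 0.005 rad and horizontal distance between level and strip below 0.035 m and contact force between level and shelf above 1 N and contact force between the fingers and level below 0.1 N), for 0.3 s.
At the end, for the whole second after the job is handed in: Still pressing: fingers on the level with over 4 N, 6.5 to 23 N between level and shelf (its weight included); bubble within 3 mm of centre, shelf within 0.005 rad of level, level upright and at rest on the strip, within 35 mm of its centre and 0.2 rad of its direction (contact force between the fingers and level above 4 N and contact force between level and shelf between 6.5 and 23 N and value of joint bubble between -0.12 and 0.12 rad and angle between strip's own z axis and vertical below 0.005 rad and angle between level's own z axis and vertical below 0.1 rad and horizontal distance between level and strip below 0.035 m and angle between the x axis of level and the y axis of strip, either way round below 0.2 rad and linear speed of level below 0.02 m/s); the arm keeps its last pose, push and grip.
It fails at once if a bystander (bowl, tub, scraper, bowl stack) is moved more than 20 mm (distance of any of bowl, tub, scraper, bowl_stack from where it was at the start of the episode above 0.02 m).
It also fails if it takes over 72 s, if anything falls off the work surface, if the arm or the gripper's body presses on something with over 40 N, if the wrist force passes 120 N, or if a joint passes its speed limit or range.

ROBOT

A 7-joint arm with a two-finger parallel gripper is mounted at the origin on the work surface. World frame = base frame: x ahead of the robot, y to its left, z up, the work surface at z = 0. Lengths are in m, angles in rad, forces in N, time in s.
With the tool pointing down it reaches from about 0.375 to 0.925 m from the base axis. Payload 3.1 kg.
Tool frame: the origin (TCP) lies on the centre line of the jaws, within the pads' length; the fingertips stand 11 mm ahead of it and the grasp point (between the pads) lies 8 mm behind it; y points along the fingers, x is the direction in which the jaws open and shut, and the axes are right-handed (so a half turn about y gives the same grasp; the last joint's range is limited). The gripper opens to 85 mm and grips with 20 to 120 N. Pads are 22 mm wide; open, the fingers measure 114 mm over their backs; the gripper's body (76 mm by 85 mm) begins 54 mm behind the grasp point. The pads swing forward as they close: fully open they stand 13 mm farther back than shut.
Start: joints at [-1.43, 0.383, 0.044, 1.598, -0.018, 1.161, -0.05], TCP at [0.154, 0.632, 0.242] pointing down, gripper open.
Joint ranges: [-2.61, 2.61], [-0.41, 2.15], [-1.48, 1.57], [0, 2.5], [-1.57, 4.71], [0.05, 1.97], [-2.85, 2.85]. Speed limits (rad/s): [2.79, 2.79, 3.14, 3.14, 3.14, 3.14, 3.14].

INTERFACE

Orientations are given as a unit quaternion [w, x, y, z].
In Python, from rig import read_state, read_camera, calibration, finish_job, look_for, landmark_of gives the robot as it stands. The module is installed in compiled form; this text tells all that it offers.
- The arm moves only by the shell command python3 -m pendant 'ROWS' [FORCE]. ROWS is JSON, a list of rows, each an object with "delta_pos": the shift along the tool's x, y, z in cm, a list of three; "dr": the turn, a rotation vector about the tool's x, y, z in rad, a list of three; "hand": the closure in counts, from 0 (fully open) to 255 (shut). A call has 1 to 10 rows; each row shifts and turns the commanded pose from where the row before left it, along the tool's axes as they then stand; what a row does not reach is not made up. A row lasts 1/12 s, in which the tool goes at most 41.7 mm and 7.16 degrees, less where a joint would pass 70% of its speed; a pose out of reach is approached as far as the arm can. A call with a gripper value outside its range is refused whole. The fingers move at their own pace and stop on an object; FORCE is the grip in N (left out, the last holds). Time passes only in rows, so rows that do not move let the fingers close. It gives the time, the measured TCP pose, the force and the opening at its end, in the units of the state.
- read_state(): the state, without advancing time (a new reading comes with each control period).
- read_camera(name): name is "side" or "top" or "wrist"; returns the picture (384x512x3 uint8, blue, green, red); there is no depth.
- calibration(name): a dict with "fx", "fy", "cx", "cy" (pixels), "R" (3x3) and "t" (3): a world point X has camera coordinates R X + t. Camera axes: x right, y down, z forward; pixel columns grow to the right and rows downward; lengths in m; the calibration is good to about 2 mm. The wrist camera is an equidistant fisheye: a pixel r from the principal point sees the ray r / f radians off the axis. A picture is of the moment at which its call begins: read the wrist's pose just before it. calibration takes no time and is no camera call; for the wrist camera it gives the pose at the moment of the call.
- finish_job(): hands the job in, once; it reports no verdict.
Trained networks look in the newest picture that a camera, given by its name, has taken for a name from the list of things; names that differ only in an ending like _2 or _b are one class to them, and where a whole thing is asked for, a point or a joint stands for the part that bears it (a point fixed in the world has none). Each returns a list of dicts, best first, with "conf" (0 to 1); they miss things now and then, are a little off and sometimes report something else, mostly with a low value. They report only what shows in the picture. A call takes as long as a camera call. They do not tell look-alikes from the thing itself.
- look_for(camera, target): "location" ([x, y, z] in m, in world coordinates, good to about 4 mm: the middle of the surface that is visible of it).
- landmark_of(camera, target): "location" ([x, y, z] in m, in world coordinates, good to about 4 mm: a listed point, or the origin of a listed thing).
The state is a dict: "time": time; "joint_pos": joint angles; "qvel": joint speeds; "joint_torque": joint torques, N m; "ee_pos": TCP position; "orientation": TCP orientation; "wrist_force": force on the tool from outside, world axes, zero at the start; "wrist_torque": the same for the moment, N m; "grip_width": finger opening in m.
Only numpy, scipy, OpenCV 4.12 (cv2) and the standard library are available. Lean on these libraries where they do the work, as an engineer would, in place of code of your own. Each camera call takes 0.05 s, during which the arm holds its last target.

## Working session

There is one attempt and no reset: what is moved stays moved. The work goes in short steps, Python scripts to look and compute and a shell command to move; the robot and the scene stay as the last step left them, time stands still between calls to the robot, and variables do not carry over. Pictures are saved under pics/ and viewed, and the job is handed in when it is done.

```bash
mkdir -p pics; ls
python3 - <<'E'
from rig import *
import cv2
print(read_state())
for n in ("side","top","wrist"):
    im=read_camera(n); cv2.imwrite(f"pics/a_{n}.png",im)
    for t in ("level","strip","foot_grip","shelf"):
        try: 
            print(n,t,[(x['conf'],[round(v,4) for v in x['location']]) for x in landmark_of(n,t)])
        except Exception as e: print(n,t,e)
print(calibration("wrist"))
E
```

```text
pics
{'time': 0.0, 'joint_pos': array([-1.42979716,  0.38384943,  0.04380902,  1.59960547, -0.01786091,
        1.1612132 , -0.04988678]), 'qvel': array([-2.25108496e-03, -3.28109481e-04, -4.51371288e-04, -1.20914826e-03,
       -4.42765275e-05, -3.29201194e-04, -1.13599622e-03]), 'joint_torque': array([-8.31757848e-05, -4.33456278e+01,  1.02441184e+00, -2.49512959e+01,
        1.06426544e-02,  1.13547503e-02,  6.04865960e-06]), 'ee_pos': array([0.15352879, 0.63064666, 0.24086285]), 'orientation': array([-0.5553364 ,  0.55660169,  0.43621109, -0.43762533]), 'wrist_force': array([ 0.42619804, -0.76585672,  0.42476509]), 'wrist_torque': array([-0.00918836,  0.01161498,  0.02531481]), 'grip_width': 0.08527482007105616}
side level [(0.82, [0.5684, 0.5073, 0.0006]), (0.75, [0.5291, 0.3385, -0.0002]), (0.75, [0.302, 0.4218, 0.0045]), (0.73, [0.753, 0.375, 0.0057])]
side strip [(0.89, [0.4833, 0.0111, 0.0563])]
side foot_grip [(0.65, [0.4975, -0.157, 0.0859])]
side shelf [(0.64, [0.4762, 0.1289, 0.0611])]
top level [(0.97, [0.566, 0.5101, -0.0016]), (0.78, [0.7518, 0.3749, 0.0005]), (0.69, [0.3056, 0.4243, 0.0003]), (0.58, [0.5299, 0.3384, -0.0047])]
top strip [(0.72, [0.4835, 0.012, 0.0571]), (0.19, [0.4707, 0.1248, 0.0596])]
top foot_grip [(0.65, [0.5053, -0.1566, 0.0876])]
top shelf [(0.68, [0.4718, 0.1244, 0.0614])]
wrist level []
wrist strip [(0.79, [0.4823, 0.0143, 0.0548])]
wrist foot_grip []
wrist shelf []
{'fx': 297.3186396354542, 'fy': 297.3186396354542, 'cx': 255.1896517647349, 'cy': 189.4758249009175, 'R': array([[ 2.37031479e-01,  9.71501948e-01,  2.05698025e-04],
       [ 9.24152870e-01, -2.25544319e-01,  3.08336235e-01],
       [ 2.99595647e-01, -7.28952974e-02, -9.51277417e-01]]), 't': array([-0.64953755, -0.03977391,  0.37864634])}
```

View pics/a_top.png

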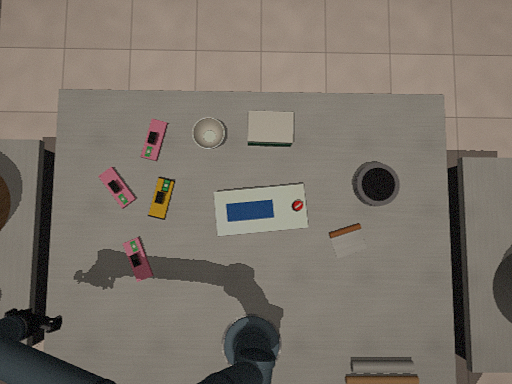

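View pics/a_side.png

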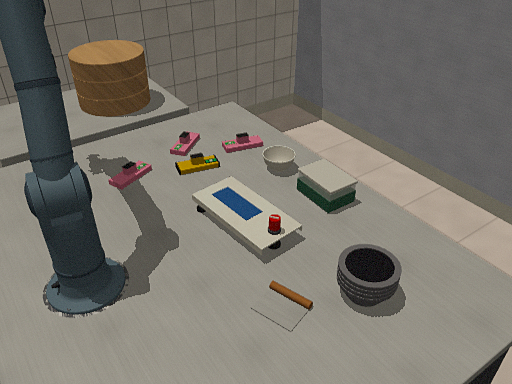

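View pics/a_wrist.png

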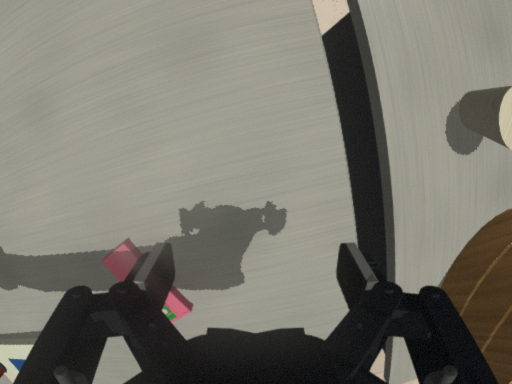

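```bash
cat > h.py <<'E'
from rig import *
import cv2, numpy as np
from scipy.spatial.transform import Rotation as Ro
def ray2z(c,u,v,z):
    R=np.array(c['R']);t=np.array(c['t']);o=-R.T@t
    d=R.T@np.array([(u-c['cx'])/c['fx'],(v-c['cy'])/c['fy'],1.]);return o+d*(z-o[2])/d[2]
def proj(c,X):
    p=np.array(c['R'])@np.array(X)+np.array(c['t']);return c['fx']*p[0]/p[2]+c['cx'],c['fy']*p[1]/p[2]+c['cy']
def toolR():
    q=read_state()['orientation'];return Ro.from_quat([q[1],q[2],q[3],q[0]]).as_matrix()
def goal(p,xdir):
    """delta in tool axes (cm) to p, rotvec (tool) to y down, x along xdir (either sign)"""
    s=read_state();R=toolR();out={}
    y=np.array([0,0,-1.])
    for sg in (1,-1):
        x=sg*np.array([np.cos(xdir),np.sin(xdir),0]);G=np.stack([x,y,np.cross(x,y)],1)
        out[sg]=Ro.from_matrix(R.T@G).as_rotvec().round(3)
    print("ee",s['ee_pos'].round(4),"delta cm",(R.T@(np.array(p)-s['ee_pos'])*100).round(2),"dr",out)
    print(R.round(3)); print("q",s['joint_pos'].round(2),'F',s['wrist_force'].round(1),'t',s['time'],'w',s['grip_width'])
def rect(m):
    cs,_=cv2.findContours(m,cv2.RETR_EXTERNAL,cv2.CHAIN_APPROX_NONE);cs=sorted(cs,key=cv2.contourArea)[::-1]
    return cs[0]
E
python3 - <<'E'
from h import *
im=cv2.imread('pics/a_top.png');c=calibration('top');h=cv2.cvtColor(im,cv2.COLOR_BGR2HSV)
print('cam',-np.array(c['R']).T@np.array(c['t']))
def an(name,lo,hi,z):
    m=cv2.inRange(h,np.array(lo),np.array(hi)); ct=rect(m)
    w=np.array([ray2z(c,u,v,z)[:2] for u,v in ct[:,0,:]],np.float32)
    r=cv2.minAreaRect(w*1000);b=cv2.boxPoints(r);e=[b[1]-b[0],b[2]-b[1]];e=max(e,key=np.linalg.norm)
    M=cv2.moments(ct);print(name,cv2.contourArea(ct),r,'long dir',np.arctan2(e[1],e[0]),'cent',ray2z(c,M['m10']/M['m00'],M['m01']/M['m00'],z))
an('yellow',(18,120,80),(32,255,255),.02)
an('blue',(100,120,50),(125,255,255),.06)
an('green', (50,100,80),(75,255,255),.02)
for p in ([.5299,.3384,0],[.5684,.5073,0],[.302,.42,0],[.753,.375,0],[.4833,.0115,.0565],[.5,-.157,.09]): print(p,proj(c,p))
E
python3 -c "
import cv2
im=cv2.imread('pics/a_top.png');cv2.imwrite('pics/b.png',cv2.resize(im[160:250,130:320],None,fx=4,fy=4))"
```

```text
cam [0.41686316 0.02629939 1.49680601]
yellow 371.5 ((527.99853515625, 337.7633056640625), (60.43986511230469, 140.85501098632812), 76.62596893310547) long dir -0.23342082 cent [0.51665056 0.340292   0.02      ]
blue 720.5 ((483.3630676269531, 8.842918395996094), (62.09341812133789, 165.02357482910156), 5.890881061553955) long dir -1.4679811 cent [0.4832403  0.00915625 0.06      ]
green 11.5 ((564.493408203125, 319.87396240234375), (16.682701110839844, 28.57146644592285), 34.911808013916016) long dir -0.9614687 cent [0.56304128 0.32242545 0.02      ]
[0.5299, 0.3384, 0] (np.float64(161.82437463763426), np.float64(197.64337026256987))
[0.5684, 0.5073, 0] (np.float64(116.97495800217467), np.float64(187.00525961926766))
[0.302, 0.42, 0] (np.float64(137.72446289596232), np.float64(258.93645345311853))
[0.753, 0.375, 0] (np.float64(153.98823073115594), np.float64(139.19526134522638))
[0.4833, 0.0115, 0.0565] (np.float64(248.8635014683783), np.float64(210.11058455317828))
[0.5, -0.157, 0.09] (np.float64(296.42582660304765), np.float64(205.3857677527729))
```

View pics/b.png

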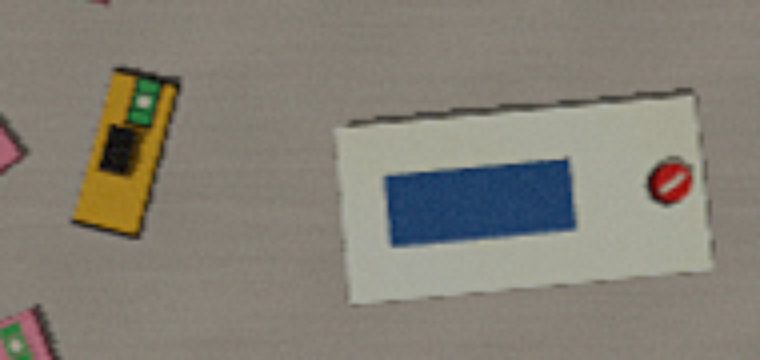

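Run:
```python
from h import *
goal([.5285,.338,.16],-.233+np.pi/2)
```

```text
ee [0.1538 0.6316 0.2423] delta cm [-19.66   8.23 -43.35] dr {1: array([ 0.   , -0.006,  0.   ]), -1: array([-0.   ,  3.136,  0.   ])}
[[ 0.236  0.    -0.972]
 [ 0.972  0.     0.236]
 [ 0.    -1.    -0.   ]]
q [-1.43  0.38  0.04  1.6  -0.02  1.16 -0.05] F [ 0.   1.1 -0.4] t 0.75 w 0.08544979774262665
```

```bash
R='{}'; python3 -m pendant '[{"delta_pos":[-1.5,0,-3.5],"dr":[0,-0.006,0],"hand":0},{"delta_pos":[-1.5,0,-3.5],"dr":[0,0,0],"hand":0},{"delta_pos":[-1.5,0,-3.5],"dr":[0,0,0],"hand":0},{"delta_pos":[-1.5,0,-3.5],"dr":[0,0,0],"hand":0},{"delta_pos":[-1.5,0,-3.5],"dr":[0,0,0],"hand":0},{"delta_pos":[-1.5,0,-3.5],"dr":[0,0,0],"hand":0},{"delta_pos":[-1.5,0,-3.5],"dr":[0,0,0],"hand":0},{"delta_pos":[-1.5,0,-3.5],"dr":[0,0,0],"hand":0},{"delta_pos":[-1.5,0,-3.5],"dr":[0,0,0],"hand":0},{"delta_pos":[-1.5,0,-3.5],"dr":[0,0,0],"hand":0}]' 40
python3 -m pendant '[{"delta_pos":[-1.5,1.5,-3],"dr":[0,0,0],"hand":0},{"delta_pos":[-1.5,2,-3],"dr":[0,0,0],"hand":0},{"delta_pos":[-1.6,2.5,-2.3],"dr":[0,0,0],"hand":0},{"delta_pos":[0,2.2,0],"dr":[0,0,0],"hand":0},{"delta_pos":[0,0,0],"dr":[0,0,0],"hand":0},{"delta_pos":[0,0,0],"dr":[0,0,0],"hand":0}]'
python3 - <<'E'
from h import *
im=read_camera('wrist');cv2.imwrite('pics/c.png',im)
for x in landmark_of('wrist','level'):print(x)
goal([.5285,.338,.034],-.233+np.pi/2)
E
```

```text
time: 1.58
ee_pos: [0.4608, 0.4035, 0.2426]
orientation: [0.555, -0.555, -0.439, 0.438]
wrist_force: [0.2, 0.4, 0.3]
grip_width: 0.0855
time: 2.08
ee_pos: [0.5284, 0.3405, 0.1589]
orientation: [0.555, -0.554, -0.437, 0.44]
wrist_force: [-0.3, 0.3, 0.2]
grip_width: 0.0852
{'location': [0.5698, 0.5069, 0.0027], 'conf': 0.85}
{'location': [0.5311, 0.3369, 0.0007], 'conf': 0.79}
{'location': [0.7546, 0.3755, 0.0021], 'conf': 0.62}
ee [0.5293 0.3434 0.1617] delta cm [-0.58 12.77 -0.04] dr {1: array([0.   , 0.003, 0.003]), -1: array([ 4.000e-03, -3.138e+00, -1.000e-03])}
[[ 0.228  0.001 -0.974]
 [ 0.974  0.003  0.228]
 [ 0.003 -1.    -0.   ]]
q [-0.83  0.43  0.24  1.73 -0.12  1.    0.8 ] F [0.  0.5 1. ] t 2.1833 w 0.0851850587959161
```

View pics/c.png

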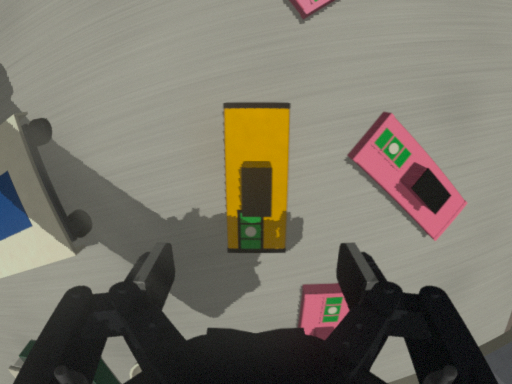

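```bash
python3 -m pendant '[{"delta_pos":[-0.3,3,0],"dr":[0,0,0],"hand":0},{"delta_pos":[0,3,0],"dr":[0,0,0],"hand":0},{"delta_pos":[0,2.5,0],"dr":[0,0,0],"hand":0},{"delta_pos":[0,2,0],"dr":[0,0,0],"hand":0},{"delta_pos":[0,1.2,0],"dr":[0,0,0],"hand":0},{"delta_pos":[0,0.5,0],"dr":[0,0,0],"hand":0},{"delta_pos":[0,0,0],"dr":[0,0,0],"hand":0}]'
python3 - <<'E'
from h import *
goal([.5285,.338,.034],-.233+np.pi/2)
im=read_camera('wrist');cv2.imwrite('pics/d.png',im)
goal([.5285,.338,.034],-.233+np.pi/2)
E
```

```text
time: 2.77
ee_pos: [0.5286, 0.3392, 0.0385]
orientation: [0.554, -0.554, -0.439, 0.439]
wrist_force: [0.7, -1.4, 0.3]
grip_width: 0.0855
ee [0.5286 0.3392 0.0385] delta cm [-0.12  0.45 -0.02] dr {1: array([-0.   ,  0.002,  0.001]), -1: array([ 1.000e-03, -3.139e+00,  0.000e+00])}
[[ 0.229 -0.    -0.973]
 [ 0.973  0.001  0.229]
 [ 0.001 -1.     0.   ]]
q [-0.8   0.59  0.21  1.79 -0.17  0.78  0.83] F [ 0.7 -1.4  0.3] t 2.7667 w 0.0854882655302525
ee [0.5295 0.3393 0.0395] delta cm [-0.15  0.55  0.07] dr {1: array([0.001, 0.002, 0.002]), -1: array([ 3.00e-03, -3.14e+00, -2.00e-03])}
[[ 0.229  0.001 -0.973]
 [ 0.973  0.002  0.229]
 [ 0.002 -1.    -0.001]]
q [-0.8   0.59  0.21  1.79 -0.17  0.78  0.83] F [ 0.2 -0.1  0.9] t 2.8167 w 0.08550386161264135
```

View pics/d.png

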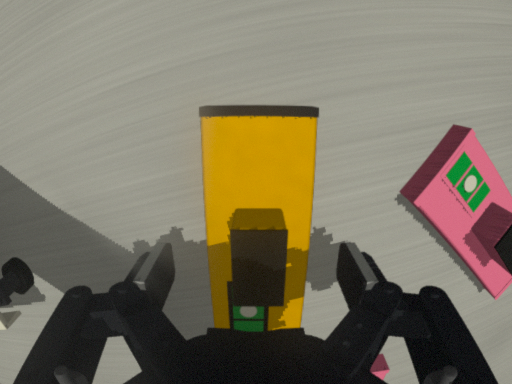

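```bash
python3 -m pendant '[{"delta_pos":[-0.1,0.4,0],"dr":[0,0,0],"hand":0},{"delta_pos":[0,0,0],"dr":[0,0,0],"hand":130},{"delta_pos":[0,0,0],"dr":[0,0,0],"hand":255},{"delta_pos":[0,0,0],"dr":[0,0,0],"hand":255},{"delta_pos":[0,0,0],"dr":[0,0,0],"hand":255},{"delta_pos":[0,0,0],"dr":[0,0,0],"hand":255},{"delta_pos":[0,0,0],"dr":[0,0,0],"hand":255},{"delta_pos":[0,0,0],"dr":[0,0,0],"hand":255}]' 40
python3 -m pendant '[{"delta_pos":[0,0,0],"dr":[0,0,0],"hand":255},{"delta_pos":[0,-1,0],"dr":[0,0,0],"hand":255},{"delta_pos":[0,-3,0],"dr":[0,0,0],"hand":255},{"delta_pos":[0,-3,0],"dr":[0,0,0],"hand":255},{"delta_pos":[0,-3,0],"dr":[0,0,0],"hand":255},{"delta_pos":[0,-3,0],"dr":[0,0,0],"hand":255},{"delta_pos":[0,0,0],"dr":[0,0,0],"hand":255}]'
python3 - <<'E'
from h import *
im=read_camera('wrist');cv2.imwrite('pics/e.png',im)
goal([.4833,.010,.15],.103)
E
```

```text
time: 3.48
ee_pos: [0.5296, 0.3382, 0.0352]
orientation: [0.555, -0.554, -0.44, 0.438]
wrist_force: [0.8, 0.1, 3.6]
grip_width: 0.0254
time: 4.07
ee_pos: [0.5319, 0.3376, 0.1703]
orientation: [-0.555, 0.555, 0.441, -0.435]
wrist_force: [0.8, 1.6, -1.8]
grip_width: 0.0254
ee [0.5306 0.337  0.1674] delta cm [-32.91   1.62  -2.96] dr {1: array([1.000e-03, 1.234e+00, 6.000e-03]), -1: array([ 6.000e-03, -1.907e+00, -1.000e-03])}
[[ 0.232  0.005 -0.973]
 [ 0.973  0.003  0.232]
 [ 0.004 -1.    -0.004]]
q [-0.83  0.42  0.25  1.73 -0.12  1.    0.8 ] F [ 0.7  0.3 -3.9] t 4.1167 w 0.025564463126667266
```

View pics/e.png

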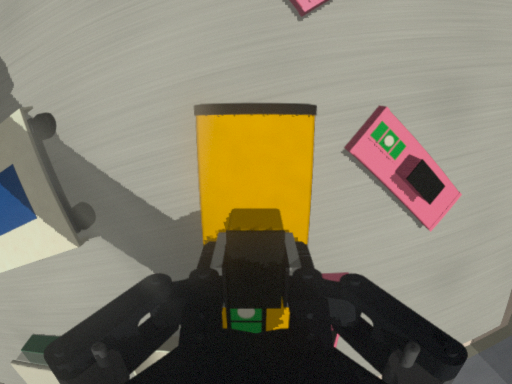

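```bash
python3 -m pendant '[{"delta_pos":[-3.3,0,-0.3],"dr":[0,0,0],"hand":255},{"delta_pos":[-3.3,0,-0.3],"dr":[0,0,0],"hand":255},{"delta_pos":[-3.3,0,-0.3],"dr":[0,0,0],"hand":255},{"delta_pos":[-3.3,0,-0.3],"dr":[0,0,0],"hand":255},{"delta_pos":[-3.3,0,-0.3],"dr":[0,0,0],"hand":255},{"delta_pos":[-3.3,0,-0.3],"dr":[0,0,0],"hand":255},{"delta_pos":[-3.3,0,-0.3],"dr":[0,0,0],"hand":255},{"delta_pos":[-3.3,0,-0.3],"dr":[0,0,0],"hand":255},{"delta_pos":[-3.3,0,-0.3],"dr":[0,0,0],"hand":255},{"delta_pos":[-3.2,0,-0.3],"dr":[0,0,0],"hand":255}]'
python3 -m pendant '[{"delta_pos":[0,0,0],"dr":[0,0.123,0],"hand":255},{"delta_pos":[0,0,0],"dr":[0,0.123,0],"hand":255},{"delta_pos":[0,0,0],"dr":[0,0.123,0],"hand":255},{"delta_pos":[0,0,0],"dr":[0,0.123,0],"hand":255},{"delta_pos":[0,0,0],"dr":[0,0.123,0],"hand":255},{"delta_pos":[0,0,0],"dr":[0,0.123,0],"hand":255},{"delta_pos":[0,0,0],"dr":[0,0.123,0],"hand":255},{"delta_pos":[0,0,0],"dr":[0,0.123,0],"hand":255},{"delta_pos":[0,0,0],"dr":[0,0.123,0],"hand":255},{"delta_pos":[0,0,0],"dr":[0,0.123,0],"hand":255}]'
python3 -m pendant '[{"delta_pos":[0,0,0],"dr":[0,0,0],"hand":255},{"delta_pos":[0,0,0],"dr":[0,0,0],"hand":255}]'
python3 - <<'E'
from h import *
im=read_camera('wrist');cv2.imwrite('pics/f.png',im)
im=read_camera('side');cv2.imwrite('pics/f2.png',im)
for n in ('wrist','side'):
  for t in ('strip','level','foot_grip'):
    for x in landmark_of(n,t):
      if x['conf']>.5: print(n,t,x)
goal([.4833,.010,.15],.103)
E
```

```text
time: 4.95
ee_pos: [0.4782, 0.0074, 0.1615]
orientation: [0.556, -0.554, -0.436, 0.441]
wrist_force: [1.0, -0.0, -4.6]
grip_width: 0.0256
time: 5.78
ee_pos: [0.4788, 0.0092, 0.1615]
orientation: [-0.706, 0.707, 0.033, -0.038]
wrist_force: [0.2, 0.4, -4.7]
grip_width: 0.0252
time: 5.95
ee_pos: [0.4797, 0.0094, 0.1623]
orientation: [-0.706, 0.706, 0.037, -0.041]
wrist_force: [-0.6, -0.2, -4.3]
grip_width: 0.0255
wrist level {'location': [0.4817, 0.0063, 0.1258], 'conf': 0.83}
side strip {'location': [0.4807, 0.012, 0.0605], 'conf': 0.96}
side level {'location': [0.3021, 0.4192, 0.0022], 'conf': 0.82}
side level {'location': [0.5699, 0.5048, -0.0041], 'conf': 0.66}
side level {'location': [0.4798, 0.0091, 0.1259], 'conf': 0.6}
side foot_grip {'location': [0.5015, -0.158, 0.0894], 'conf': 0.59}
ee [0.4821 0.0098 0.1643] delta cm [0.12 1.43 0.  ] dr {1: array([-0.   ,  0.006, -0.   ]), -1: array([-0.   , -3.136,  0.   ])}
[[ 0.994 -0.    -0.108]
 [ 0.108  0.     0.994]
 [-0.    -1.     0.   ]]
q [-0.61  0.17  0.55  2.09 -0.11  0.91  0.11] F [ 0.6  0.5 -4.1] t 6.35 w 0.025504863963502437
```

View pics/f.png

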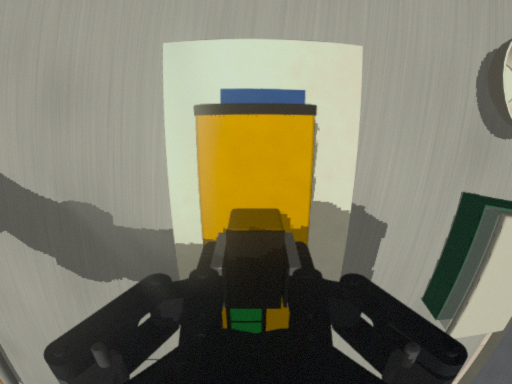

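View pics/f2.png

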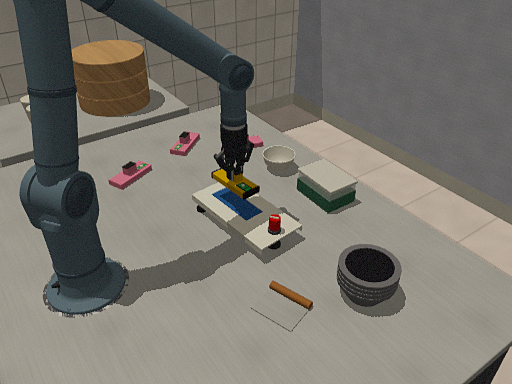

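```bash
python3 -m pendant '[{"delta_pos":[0,2,0],"dr":[0,0,0],"hand":255},{"delta_pos":[0,2,0],"dr":[0,0,0],"hand":255},{"delta_pos":[0,1.3,0],"dr":[0,0,0],"hand":255},{"delta_pos":[0,0.7,0],"dr":[0,0,0],"hand":255},{"delta_pos":[0,0.3,0],"dr":[0,0,0],"hand":255},{"delta_pos":[0,0.2,0],"dr":[0,0,0],"hand":255},{"delta_pos":[0,0,0],"dr":[0,0,0],"hand":255},{"delta_pos":[0,0,0],"dr":[0,0,0],"hand":255}]'
python3 -m pendant '[{"delta_pos":[0,0.2,0],"dr":[0,0,0],"hand":255},{"delta_pos":[0,0.1,0],"dr":[0,0,0],"hand":255},{"delta_pos":[0,0,0],"dr":[0,0,0],"hand":255},{"delta_pos":[0,0,0],"dr":[0,0,0],"hand":255}]'
```

```text
time: 7.02
ee_pos: [0.483, 0.0099, 0.1001]
orientation: [0.706, -0.706, -0.039, 0.038]
wrist_force: [0.1, -0.6, -3.8]
grip_width: 0.0258
time: 7.35
ee_pos: [0.4821, 0.0099, 0.0964]
orientation: [0.706, -0.706, -0.038, 0.038]
wrist_force: [0.8, 0.6, -5.1]
grip_width: 0.025
```

```bash
python3 -m pendant '[{"delta_pos":[0,0.2,0],"dr":[0,0,0],"hand":255},{"delta_pos":[0,0,0],"dr":[0,0,0],"hand":255},{"delta_pos":[0,0,0],"dr":[0,0,0],"hand":255}]'
python3 -m pendant '[{"delta_pos":[0,0.2,0],"dr":[0,0,0],"hand":255},{"delta_pos":[0,0,0],"dr":[0,0,0],"hand":255},{"delta_pos":[0,0,0],"dr":[0,0,0],"hand":255}]'
```

```text
time: 7.6
ee_pos: [0.4821, 0.0099, 0.0942]
orientation: [0.706, -0.706, -0.038, 0.038]
wrist_force: [-0.3, -0.2, -4.5]
grip_width: 0.0256
time: 7.85
ee_pos: [0.4823, 0.0097, 0.0927]
orientation: [0.706, -0.706, -0.038, 0.038]
wrist_force: [-2.3, -1.0, -0.1]
grip_width: 0.0253
```

```bash
python3 -m pendant '[{"delta_pos":[0,0.05,0],"dr":[0,0,0],"hand":255},{"delta_pos":[0,0,0],"dr":[0,0,0],"hand":230},{"delta_pos":[0,0,0],"dr":[0,0,0],"hand":100},{"delta_pos":[0,0,0],"dr":[0,0,0],"hand":0},{"delta_pos":[0,0,0],"dr":[0,0,0],"hand":0},{"delta_pos":[0,0,0],"dr":[0,0,0],"hand":0},{"delta_pos":[0,0,0],"dr":[0,0,0],"hand":0},{"delta_pos":[0,0,0],"dr":[0,0,0],"hand":0}]'
python3 -m pendant '[{"delta_pos":[0,-2,0],"dr":[0,0,0],"hand":0},{"delta_pos":[0,-3,0],"dr":[0,0,0],"hand":0},{"delta_pos":[0,-3,0],"dr":[0,0,0],"hand":0},{"delta_pos":[0,-3,0],"dr":[0,0,0],"hand":0},{"delta_pos":[0,0,0],"dr":[0,0,0],"hand":0},{"delta_pos":[0,0,0],"dr":[0,0,0],"hand":0}]'
python3 - <<'E'
from h import *
im=read_camera('wrist');cv2.imwrite('pics/g.png',im)
for n in ('wrist',):
  for t in ('strip','level','foot_grip'):
    for x in landmark_of(n,t):
      if x['conf']>.5: print(n,t,x)
goal([.5015,-.158,.15],.103)
E
```

```text
time: 8.52
ee_pos: [0.4822, 0.0099, 0.0918]
orientation: [-0.706, 0.706, 0.038, -0.038]
wrist_force: [-0.1, 0.0, -0.6]
grip_width: 0.0854
time: 9.02
ee_pos: [0.4839, 0.0101, 0.2039]
orientation: [0.707, -0.706, -0.04, 0.036]
wrist_force: [0.2, -0.0, -0.1]
grip_width: 0.0857
wrist level {'location': [0.4839, 0.0073, 0.0557], 'conf': 0.89}
wrist foot_grip {'location': [0.4996, -0.1588, 0.0866], 'conf': 0.91}
ee [0.4808 0.0098 0.2003] delta cm [  0.27   5.03 -16.9 ] dr {1: array([ 0.   ,  0.005, -0.003]), -1: array([-5.000e-03, -3.136e+00, -1.000e-03])}
[[ 0.994 -0.003 -0.108]
 [ 0.108 -0.001  0.994]
 [-0.003 -1.    -0.   ]]
q [-0.63  0.11  0.56  2.06 -0.07  1.    0.07] F [-0.5  0.6  0.1] t 9.2167 w 0.08564172461494056
```

View pics/g.png

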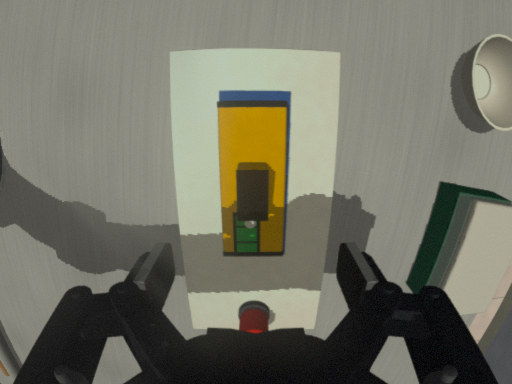

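```bash
python3 -m pendant '[{"delta_pos":[0,0,-3.4],"dr":[0,0,0],"hand":0},{"delta_pos":[0,0,-3.4],"dr":[0,0,0],"hand":0},{"delta_pos":[0,0,-3.4],"dr":[0,0,0],"hand":0},{"delta_pos":[0,0,-3.4],"dr":[0,0,0],"hand":0},{"delta_pos":[0.1,0,-3.3],"dr":[0,0,0],"hand":0},{"delta_pos":[0,2,0],"dr":[0,0,0],"hand":0},{"delta_pos":[0,2,0],"dr":[0,0,0],"hand":0},{"delta_pos":[0,0,0],"dr":[0,0,0],"hand":0}]'
python3 - <<'E'
from h import *
im=read_camera('wrist');cv2.imwrite('pics/h.png',im)
for n in ('wrist',):
  for t in ('strip','level','foot_grip'):
    for x in landmark_of(n,t):
      if x['conf']>.5: print(n,t,x)
goal([.500,-.1585,.15],.103)
E
```

```text
time: 9.88
ee_pos: [0.4971, -0.1579, 0.1569]
orientation: [0.706, -0.706, -0.034, 0.041]
wrist_force: [-0.9, 0.7, -0.3]
grip_width: 0.0851
wrist foot_grip {'location': [0.5, -0.1587, 0.086], 'conf': 0.57}
ee [ 0.5016 -0.1577  0.162 ] delta cm [-0.17  1.2  -0.06] dr {1: array([0.   , 0.006, 0.   ]), -1: array([ 0.   , -3.136, -0.   ])}
[[ 0.994  0.    -0.109]
 [ 0.109 -0.     0.994]
 [ 0.    -1.    -0.   ]]
q [-0.36  0.28  0.67  1.99 -0.22  0.93  0.53] F [-0.1 -0.1  0.1] t 10.0833 w 0.08542045912176617
```

View pics/h.png

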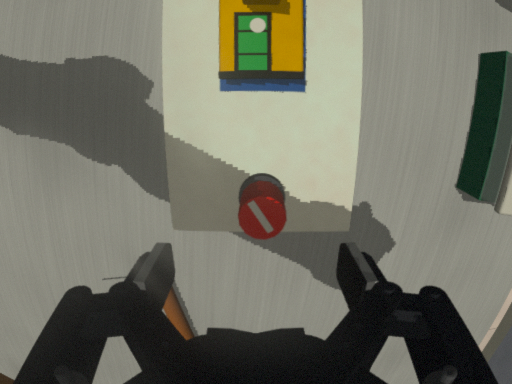

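```bash
python3 -m pendant '[{"delta_pos":[0,0,0],"dr":[0,-0.12,0],"hand":0},{"delta_pos":[0,0,0],"dr":[0,-0.12,0],"hand":0},{"delta_pos":[0,0,0],"dr":[0,-0.12,0],"hand":0},{"delta_pos":[0,0,0],"dr":[0,-0.12,0],"hand":0},{"delta_pos":[0,0,0],"dr":[0,-0.12,0],"hand":0},{"delta_pos":[0,0,0],"dr":[0,-0.12,0],"hand":0},{"delta_pos":[0,0,0],"dr":[0,-0.12,0],"hand":0},{"delta_pos":[0,0,0],"dr":[0,-0.12,0],"hand":0},{"delta_pos":[0,0,0],"dr":[0,-0.12,0],"hand":0},{"delta_pos":[0,0,0],"dr":[0,-0.12,0],"hand":0}]'
python3 -m pendant '[{"delta_pos":[0,0,0],"dr":[0,-0.12,0],"hand":0},{"delta_pos":[0,0,0],"dr":[0,-0.12,0],"hand":0},{"delta_pos":[0,0,0],"dr":[0,-0.12,0],"hand":0},{"delta_pos":[0,0,0],"dr":[0,-0.12,0],"hand":0},{"delta_pos":[0,0,0],"dr":[0,-0.12,0],"hand":0},{"delta_pos":[0,0,0],"dr":[0,-0.1,0],"hand":0},{"delta_pos":[0,0,0],"dr":[0,0,0],"hand":0},{"delta_pos":[0,0,0],"dr":[0,0,0],"hand":0}]'
python3 - <<'E'
from h import *
im=read_camera('wrist');cv2.imwrite('pics/i.png',im)
im=read_camera('top');cv2.imwrite('pics/i2.png',im)
for n in ('wrist','top'):
  for t in ('level','foot_grip'):
    for x in landmark_of(n,t):
      if x['conf']>.5: print(n,t,x)
goal([.500,-.1585,.084],.103+1.9)
E
```

```text
time: 10.92
ee_pos: [0.5024, -0.1577, 0.1632]
orientation: [-0.559, 0.56, 0.433, -0.432]
wrist_force: [0.3, 0.2, -0.6]
grip_width: 0.0853
time: 11.58
ee_pos: [0.5021, -0.1579, 0.1629]
orientation: [-0.38, 0.381, 0.597, -0.596]
wrist_force: [0.4, -0.7, 0.2]
grip_width: 0.0854
wrist level {'location': [0.484, 0.0063, 0.0543], 'conf': 0.87}
wrist foot_grip {'location': [0.4979, -0.1568, 0.0872], 'conf': 0.58}
top level {'location': [0.5694, 0.5111, -0.005], 'conf': 0.86}
top level {'location': [0.749, 0.3774, 0.0013], 'conf': 0.86}
top level {'location': [0.4799, 0.0095, 0.0548], 'conf': 0.65}
top level {'location': [0.3055, 0.4216, -0.0006], 'conf': 0.62}
ee [ 0.5013 -0.158   0.1619] delta cm [0.01 7.79 0.14] dr {1: array([-0.   ,  0.004, -0.   ]), -1: array([-0.   , -3.137,  0.   ])}
[[-0.423  0.    -0.906]
 [ 0.906 -0.    -0.423]
 [-0.    -1.     0.   ]]
q [-0.09  0.25  0.36  1.98 -0.11  0.93  2.33] F [-0.3  0.3  0.2] t 11.8833 w 0.08528527604265349
```

View pics/i.png

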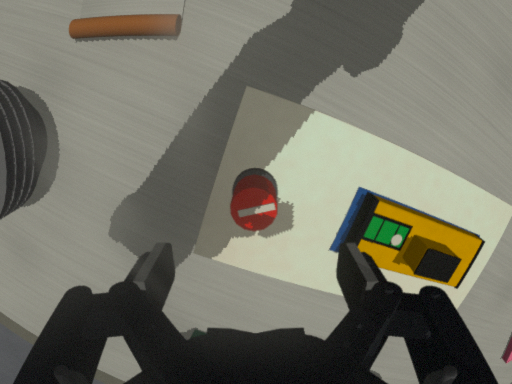

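```bash
python3 -m pendant '[{"delta_pos":[0,2,0.1],"dr":[0,0,0],"hand":0},{"delta_pos":[0,2,0],"dr":[0,0,0],"hand":0},{"delta_pos":[0,1.5,0],"dr":[0,0,0],"hand":0},{"delta_pos":[0,1.2,0],"dr":[0,0,0],"hand":0},{"delta_pos":[0,0.7,0],"dr":[0,0,0],"hand":0},{"delta_pos":[0,0.4,0],"dr":[0,0,0],"hand":0},{"delta_pos":[0,0,0],"dr":[0,0,0],"hand":0},{"delta_pos":[0,0,0],"dr":[0,0,0],"hand":100},{"delta_pos":[0,0,0],"dr":[0,0,0],"hand":255},{"delta_pos":[0,0,0],"dr":[0,0,0],"hand":255}]' 30
python3 -m pendant '[{"delta_pos":[0,0,0],"dr":[0,0,0],"hand":255},{"delta_pos":[0,0,0],"dr":[0,0,0],"hand":255},{"delta_pos":[0,0,0],"dr":[0,0,0],"hand":255},{"delta_pos":[0,0,0],"dr":[0,0,0],"hand":255}]'
python3 - <<'E'
from h import *
im=read_camera('wrist');cv2.imwrite('pics/j.png',im)
goal([.500,-.1585,.084],.103+1.9)
E
```

```text
time: 12.72
ee_pos: [0.5012, -0.1587, 0.0847]
orientation: [-0.379, 0.38, 0.597, -0.596]
wrist_force: [0.1, 0.3, 0.1]
grip_width: 0.0514
time: 13.05
ee_pos: [0.5014, -0.1595, 0.0846]
orientation: [-0.379, 0.381, 0.596, -0.596]
wrist_force: [1.0, -2.3, 0.6]
grip_width: 0.0331
ee [ 0.5013 -0.1595  0.0845] delta cm [0.15 0.05 0.08] dr {1: array([ 0.002,  0.004, -0.002]), -1: array([-3.000e-03, -3.137e+00, -2.000e-03])}
[[-0.423  0.002 -0.906]
 [ 0.906 -0.001 -0.423]
 [-0.002 -1.    -0.002]]
q [-0.06  0.37  0.33  2.03 -0.17  0.77  2.38] F [ 1.  -3.1  1.1] t 13.1 w 0.03332823035177763
```

View pics/j.png

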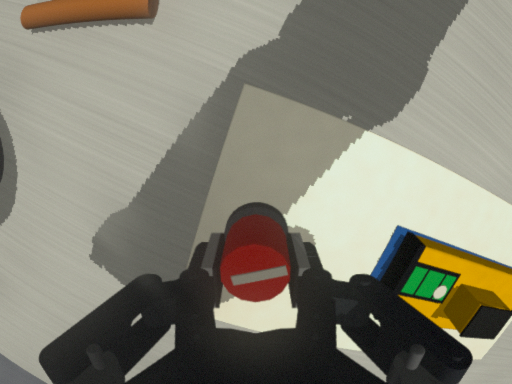

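```bash
python3 -m pendant '[{"delta_pos":[0.05,-0.025,0],"dr":[0,0.1,0],"hand":255},{"delta_pos":[0,-0.025,0],"dr":[0,0.1,0],"hand":255},{"delta_pos":[0,-0.025,0],"dr":[0,0.1,0],"hand":255},{"delta_pos":[0,-0.025,0],"dr":[0,0.1,0],"hand":255},{"delta_pos":[0,-0.025,0],"dr":[0,0.1,0],"hand":255},{"delta_pos":[0,-0.025,0],"dr":[0,0.1,0],"hand":255},{"delta_pos":[0,-0.025,0],"dr":[0,0.1,0],"hand":255},{"delta_pos":[0,-0.025,0],"dr":[0,0.1,0],"hand":255},{"delta_pos":[0,-0.025,0],"dr":[0,0.1,0],"hand":255},{"delta_pos":[0,-0.025,0],"dr":[0,0.1,0],"hand":255}]'
python3 -m pendant '[{"delta_pos":[0,-0.025,0],"dr":[0,0.1,0],"hand":255},{"delta_pos":[0,-0.025,0],"dr":[0,0.1,0],"hand":255},{"delta_pos":[0,-0.025,0],"dr":[0,0.1,0],"hand":255},{"delta_pos":[0,-0.025,0],"dr":[0,0.1,0],"hand":255},{"delta_pos":[0,-0.025,0],"dr":[0,0.1,0],"hand":255},{"delta_pos":[0,-0.025,0],"dr":[0,0.1,0],"hand":255},{"delta_pos":[0,-0.025,0],"dr":[0,0.1,0],"hand":255},{"delta_pos":[0,0,0],"dr":[0,0,0],"hand":255},{"delta_pos":[0,0,0],"dr":[0,0,0],"hand":255}]'
python3 -m pendant '[{"delta_pos":[0,0,0],"dr":[0,0,0],"hand":255},{"delta_pos":[0,0,0],"dr":[0,0,0],"hand":255},{"delta_pos":[0,0,0],"dr":[0,0,0],"hand":255},{"delta_pos":[0,0,0],"dr":[0,0,0],"hand":255},{"delta_pos":[0,0,0],"dr":[0,0,0],"hand":255},{"delta_pos":[0,0,0],"dr":[0,0,0],"hand":255},{"delta_pos":[0,0,0],"dr":[0,0,0],"hand":255},{"delta_pos":[0,0,0],"dr":[0,0,0],"hand":255}]'
python3 - <<'E'
from h import *
im=read_camera('wrist');cv2.imwrite('pics/k.png',im)
goal([.500,-.1585,.084],.103)
E
```

```text
time: 13.93
ee_pos: [0.5012, -0.1595, 0.087]
orientation: [-0.619, 0.621, 0.34, -0.34]
wrist_force: [1.0, -3.6, 1.2]
grip_width: 0.0332
time: 14.68
ee_pos: [0.501, -0.1593, 0.0885]
orientation: [-0.698, 0.7, 0.11, -0.109]
wrist_force: [2.5, -3.6, 2.3]
grip_width: 0.0329
time: 15.35
ee_pos: [0.5009, -0.1593, 0.0885]
orientation: [-0.698, 0.699, 0.11, -0.108]
wrist_force: [1.2, -4.7, 2.9]
grip_width: 0.0328
ee [ 0.5009 -0.1593  0.0885] delta cm [-0.06  0.45  0.1 ] dr {1: array([0.002, 0.206, 0.002]), -1: array([ 2.000e-03, -2.935e+00, -3.000e-03])}
[[ 0.953  0.002 -0.304]
 [ 0.304 -0.002  0.953]
 [ 0.001 -1.    -0.002]]
q [-0.37  0.43  0.71  2.04 -0.38  0.8   0.87] F [ 2.8 -4.6  1.7] t 15.4 w 0.03291896869085299
```

View pics/k.png

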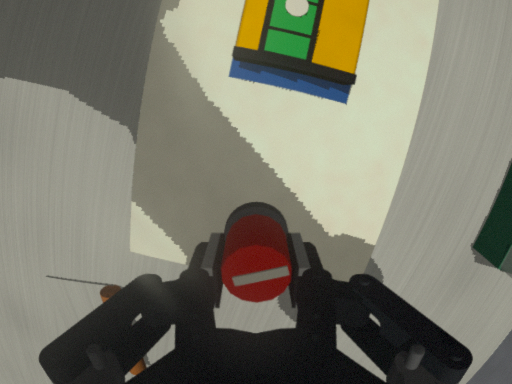

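```bash
python3 -m pendant '[{"delta_pos":[0,-0.025,0],"dr":[0,0.1,0],"hand":255},{"delta_pos":[0,-0.025,0],"dr":[0,0.1,0],"hand":255},{"delta_pos":[0,-0.025,0],"dr":[0,0.1,0],"hand":255},{"delta_pos":[0,-0.025,0],"dr":[0,0.1,0],"hand":255},{"delta_pos":[0,-0.025,0],"dr":[0,0.1,0],"hand":255},{"delta_pos":[0,-0.025,0],"dr":[0,0.1,0],"hand":255},{"delta_pos":[0,0,0],"dr":[0,0,0],"hand":255},{"delta_pos":[0,0,0],"dr":[0,0,0],"hand":100},{"delta_pos":[0,0,0],"dr":[0,0,0],"hand":0},{"delta_pos":[0,0,0],"dr":[0,0,0],"hand":0}]'
python3 -m pendant '[{"delta_pos":[0,0,0],"dr":[0,0,0],"hand":0},{"delta_pos":[0,0,0],"dr":[0,0,0],"hand":0},{"delta_pos":[0,-1,0],"dr":[0,0,0],"hand":0},{"delta_pos":[0,-2,0],"dr":[0,0,0],"hand":0},{"delta_pos":[0,-3,0],"dr":[0,0,0],"hand":0},{"delta_pos":[0,-3,0],"dr":[0,-0.1,0],"hand":0},{"delta_pos":[0,0,0],"dr":[0,-0.1,0],"hand":0},{"delta_pos":[0,0,0],"dr":[0,-0.1,0],"hand":0},{"delta_pos":[0,0,0],"dr":[0,-0.1,0],"hand":0},{"delta_pos":[0,0,0],"dr":[0,0,0],"hand":0}]'
python3 - <<'E'
from h import *
im=read_camera('wrist');cv2.imwrite('pics/l.png',im);
cv2.imwrite('pics/l2.png',cv2.resize(im[0:120,180:340],None,fx=5,fy=5))
im=read_camera('side');cv2.imwrite('pics/l3.png',cv2.resize(im[160:250,180:310],None,fx=6,fy=6))
goal([.500,-.1585,.16],.103)
E
```

```text
time: 16.23
ee_pos: [0.499, -0.1562, 0.0886]
orientation: [0.7, -0.699, 0.103, -0.101]
wrist_force: [0.4, 0.3, 0.5]
grip_width: 0.0684
time: 17.07
ee_pos: [0.5003, -0.158, 0.1805]
orientation: [0.706, -0.706, -0.039, 0.038]
wrist_force: [-1.2, -0.0, -0.3]
grip_width: 0.0854
ee [ 0.5001 -0.1581  0.18  ] delta cm [-0.02  2.   -0.04] dr {1: array([-0.   ,  0.002,  0.   ]), -1: array([ 1.000e-03, -3.139e+00,  1.000e-03])}
[[ 0.994  0.    -0.105]
 [ 0.105  0.001  0.994]
 [ 0.    -1.     0.   ]]
q [-0.54  0.3   0.89  1.99 -0.28  0.98  0.59] F [ 0.2 -0.7  0.3] t 17.1667 w 0.08544726909851148
```

View pics/l2.png

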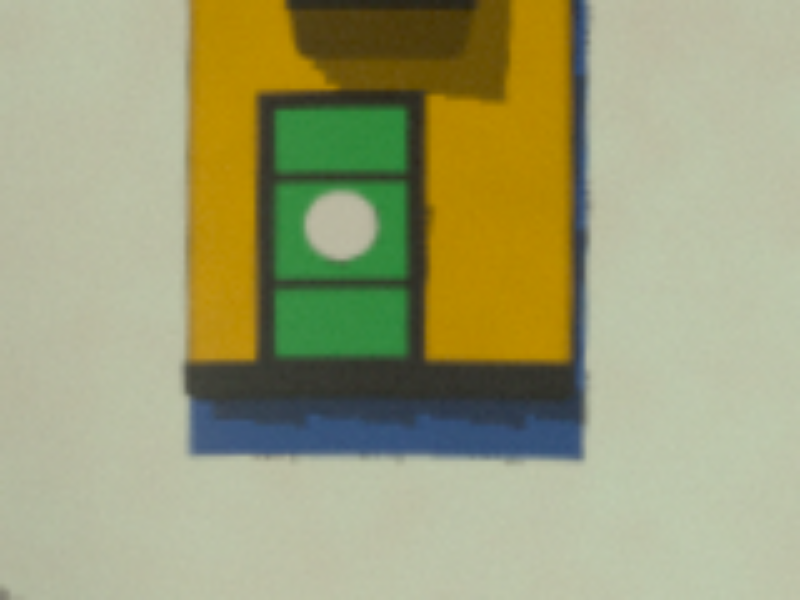

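View pics/l3.png

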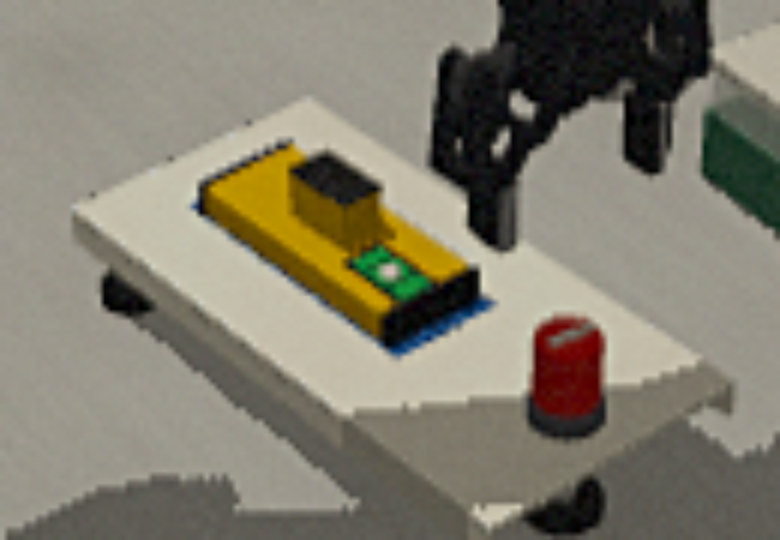

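```bash
python3 -m pendant '[{"delta_pos":[0,0,3],"dr":[0,0,0],"hand":255},{"delta_pos":[0,0,3.4],"dr":[0,0,0],"hand":255},{"delta_pos":[0,0,3.4],"dr":[0,0,0],"hand":255},{"delta_pos":[0,0,3.4],"dr":[0,0,0],"hand":255},{"delta_pos":[0,0,3.4],"dr":[0,0,0],"hand":255},{"delta_pos":[0,0,0],"dr":[0,0,0],"hand":255},{"delta_pos":[0,0,0],"dr":[0,0,0],"hand":255},{"delta_pos":[0,0,0],"dr":[0,0,0],"hand":255},{"delta_pos":[0,0,0],"dr":[0,0,0],"hand":255}]'
python3 - <<'E'
from h import *
im=read_camera('wrist');cv2.imwrite('pics/m.png',im)
for n in ('wrist','side'):
  if n=='side': cv2.imwrite('pics/m2.png',cv2.resize(read_camera('side')[130:250,150:310],None,fx=5,fy=5))
  for t in ('strip','level'):
    for x in landmark_of(n,t):
      if x['conf']>.5: print(n,t,x)
  print(look_for(n,'level')[:4])
goal([.4825,.009,.121],.103)
E
```

```text
time: 17.92
ee_pos: [0.4823, 0.0053, 0.1796]
orientation: [-0.706, 0.706, 0.037, -0.037]
wrist_force: [-0.6, -0.5, -0.1]
grip_width: -0.0003
wrist level {'location': [0.4806, 0.0064, 0.0595], 'conf': 0.77}
[{'location': [0.4826, 0.0305, 0.0798], 'conf': 0.9}]
side strip {'location': [0.4822, 0.0121, 0.0599], 'conf': 0.76}
side level {'location': [0.5695, 0.5053, -0.002], 'conf': 0.81}
side level {'location': [0.487, 0.0105, 0.0554], 'conf': 0.76}
side level {'location': [0.2986, 0.4172, 0.0001], 'conf': 0.69}
side level {'location': [0.7521, 0.3718, 0.0044], 'conf': 0.63}
[{'location': [0.5532, 0.4883, 0.0215], 'conf': 0.85}, {'location': [0.2939, 0.4083, 0.0246], 'conf': 0.81}, {'location': [0.8049, 0.3453, 0.0231], 'conf': 0.58}]
ee [0.4823 0.0065 0.1795] delta cm [0.05 5.85 0.25] dr {1: array([ 0.   ,  0.004, -0.   ]), -1: array([-0.   , -3.138, -0.   ])}
[[ 0.994 -0.    -0.107]
 [ 0.107 -0.     0.994]
 [-0.    -1.    -0.   ]]
q [-0.88  0.17  0.85  2.08 -0.16  0.95  0.17] F [-0.4 -0.1 -0.1] t 18.3167 w -0.0002104968696712952
```

View pics/m.png

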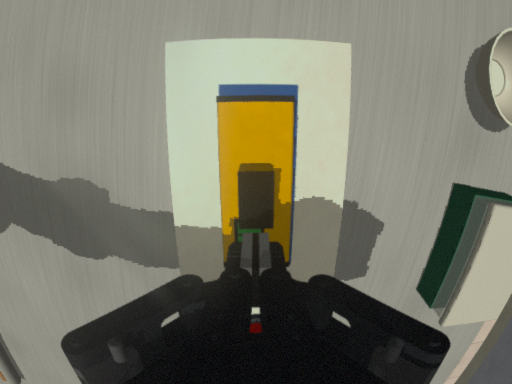

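View pics/m2.png

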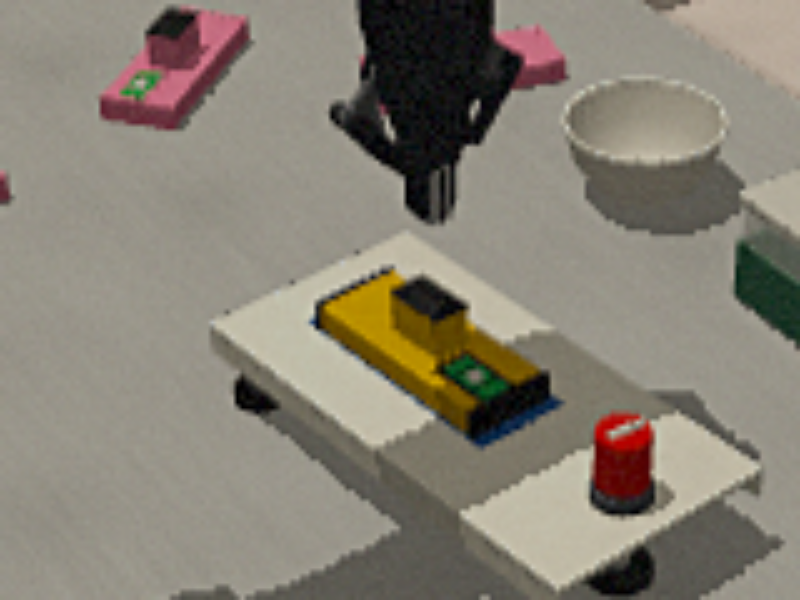

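```bash
python3 -m pendant '[{"delta_pos":[0,1.5,0.2],"dr":[0,0,0],"hand":255},{"delta_pos":[0,1.5,0],"dr":[0,0,0],"hand":255},{"delta_pos":[0,1.0,0],"dr":[0,0,0],"hand":255},{"delta_pos":[0,0.6,0],"dr":[0,0,0],"hand":255},{"delta_pos":[0,0.4,0],"dr":[0,0,0],"hand":255},{"delta_pos":[0,0.2,0],"dr":[0,0,0],"hand":255},{"delta_pos":[0,0,0],"dr":[0,0,0],"hand":255},{"delta_pos":[0,0,0],"dr":[0,0,0],"hand":255}]'
python3 -m pendant '[{"delta_pos":[0,0.2,0],"dr":[0,0,0],"hand":255},{"delta_pos":[0,0.1,0],"dr":[0,0,0],"hand":255},{"delta_pos":[0,0,0],"dr":[0,0,0],"hand":255},{"delta_pos":[0,0,0],"dr":[0,0,0],"hand":255}]'
```

```text
time: 18.98
ee_pos: [0.4825, 0.0089, 0.1279]
orientation: [0.706, -0.706, -0.038, 0.038]
wrist_force: [0.2, 0.8, 0.5]
grip_width: 0.0002
time: 19.32
ee_pos: [0.4821, 0.009, 0.1246]
orientation: [0.706, -0.706, -0.038, 0.038]
wrist_force: [0.6, 0.1, -0.5]
grip_width: -0.0002
```

```bash
python3 -m pendant '[{"delta_pos":[0,0.2,0],"dr":[0,0,0],"hand":255},{"delta_pos":[0,0,0],"dr":[0,0,0],"hand":255},{"delta_pos":[0,0,0],"dr":[0,0,0],"hand":255}]'
python3 -m pendant '[{"delta_pos":[0,0.2,0],"dr":[0,0,0],"hand":255},{"delta_pos":[0,0,0],"dr":[0,0,0],"hand":255},{"delta_pos":[0,0,0],"dr":[0,0,0],"hand":255}]'
```

```text
time: 19.57
ee_pos: [0.4819, 0.009, 0.1224]
orientation: [-0.706, 0.706, 0.038, -0.038]
wrist_force: [0.8, -0.3, -0.7]
grip_width: 0.0
time: 19.82
ee_pos: [0.4819, 0.009, 0.1204]
orientation: [-0.706, 0.706, 0.038, -0.038]
wrist_force: [0.2, 0.1, 0.1]
grip_width: 0.0004
```

```bash
python3 -m pendant '[{"delta_pos":[0,0.2,0],"dr":[0,0,0],"hand":255},{"delta_pos":[0,0,0],"dr":[0,0,0],"hand":255},{"delta_pos":[0,0,0],"dr":[0,0,0],"hand":255}]'
python3 -m pendant '[{"delta_pos":[0,0.15,0],"dr":[0,0,0],"hand":255},{"delta_pos":[0,0,0],"dr":[0,0,0],"hand":255},{"delta_pos":[0,0,0],"dr":[0,0,0],"hand":255}]'
```

```text
time: 20.07
ee_pos: [0.4823, 0.0089, 0.1189]
orientation: [0.706, -0.706, -0.038, 0.038]
wrist_force: [-1.5, -0.6, 5.9]
grip_width: -0.0002
time: 20.32
ee_pos: [0.4824, 0.009, 0.1179]
orientation: [0.706, -0.706, -0.038, 0.038]
wrist_force: [-2.5, -0.0, 9.5]
grip_width: 0.0005
```

```bash
python3 -m pendant '[{"delta_pos":[0,0.02,0],"dr":[0,0,0],"hand":255},{"delta_pos":[0,0,0],"dr":[0,0,0],"hand":255},{"delta_pos":[0,0,0],"dr":[0,0,0],"hand":255},{"delta_pos":[0,0,0],"dr":[0,0,0],"hand":255},{"delta_pos":[0,0,0],"dr":[0,0,0],"hand":255},{"delta_pos":[0,0,0],"dr":[0,0,0],"hand":255},{"delta_pos":[0,0,0],"dr":[0,0,0],"hand":255},{"delta_pos":[0,0,0],"dr":[0,0,0],"hand":255},{"delta_pos":[0,0,0],"dr":[0,0,0],"hand":255},{"delta_pos":[0,0,0],"dr":[0,0,0],"hand":255}]'
python3 - <<'E'
from h import *
for i in range(5):
  im=read_camera('side');print(read_state()['wrist_force'].round(1))
cv2.imwrite('pics/n.png',cv2.resize(im[170:230,190:290],None,fx=8,fy=8,interpolation=cv2.INTER_CUBIC))
im=read_camera('top');cv2.imwrite('pics/n2.png',cv2.resize(im[170:250,200:320],None,fx=6,fy=6,interpolation=cv2.INTER_CUBIC))
E
```

```text
time: 21.15
ee_pos: [0.4824, 0.0089, 0.1177]
orientation: [0.706, -0.706, -0.038, 0.038]
wrist_force: [-2.9, 0.2, 8.6]
grip_width: 0.0004
[-2.3 -0.1  9.8]
[-2.8  1.   8.9]
[-2.4 -0.8 10.1]
[-2.3 -0.1  9.6]
[-3.6 -0.1  8.6]
```

View pics/n.png

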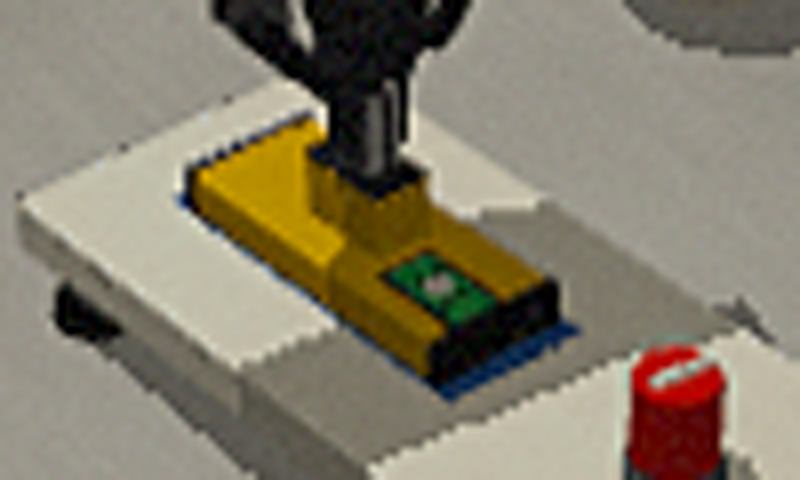

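View pics/n2.png

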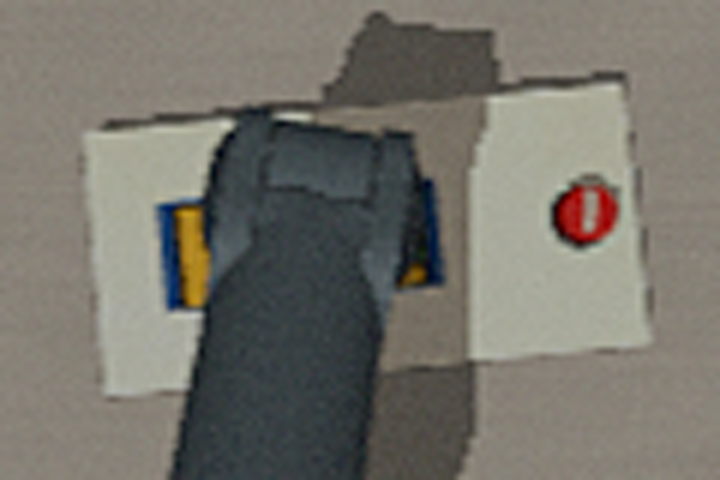

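```bash
python3 -c "
from rig import *
print(finish_job())"
```

```text
the job is handed in; nothing more can be done
None
```

I laid the yellow level on the blue strip, let go of it, and turned the red knob clockwise about 2.3 rad. I then pressed on the black pad with the closed fingers and handed the job in while still pushing, at about 21.5 s. The hand-in gives no verdict.

- **Bubble:** it read about 0.9 mm (0.04 rad) off centre in the wrist picture before pressing. It was still between the lines in the side picture during the press. I did not measure the shelf's tilt separately; the centred bubble is my only evidence that it is level.
- **Push:** about 8.6 to 10.1 N downward over the last readings. There was also a steady sideways force of about 2.5 N that I left alone.
- **Level position:** the network placed it within about 6 mm of the strip's centre, and it looked aligned with the strip.
- **Bystanders:** the arm never went near the bowl, tub, scraper or bowl stack, and they looked untouched in the pictures; I did not measure their positions.

The top camera could not confirm the bubble at the end because the arm blocked its view.

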